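# Close a bench wall gauge on a bush with its edge thumbwheel

## Task

Slip the tall steel bush over the spigot of the bench gauge so that it sits flat on its seat, and let go of it. Then roll the gauge's edge thumbwheel with a fingertip, several light strokes towards the bush, until you feel the jaw come up finger-tight (about 10 N) and hold the bush against the spigot; do not force the wheel or the jaw, never push the jaw itself, and leave the other parts on the bench where they are.

Things in the scene. Friction and masses are not known exactly. Their poses are not given: they have to be found in the camera images.
- gauge: Bench wall gauge on a fixed rubber mat: steel base 212 x 74 mm, top z = 16, carrying, from -x to +x, a seat with spigot, a sliding jaw and a grey wheel housing. Origin at bench level; x runs from spigot to wheel, z up. In this frame (mm): spigot axis x = -50; seat 60 square, top z = 20; housing x 42 to 112, 54 wide, top z = 60; wheel axle x = 77, z = 46.
- spigot_foot (a point): Centre of the foot, on the seat, of the gauge's upright steel spigot: diameter 34 mm, 20 mm tall, top edge chamfered 3 mm. A bush on it has 2 mm of play all round.
- bush_mid (a point): Centre (half-way up) of the bush to be gauged, the tallest of the three loose steel rings: outside diameter 50 mm, bore 38 mm, 36 mm tall, about 0.2 kg, standing upright on the bench; z is its axis. Seated, this point is 18 mm above the seat.
- bush: The same bush; origin at the centre of its underside.
- jaw_front (a point): Centre of the front face (towards the spigot) of the jaw block, 38 mm above the bench; starts 52 to 54 mm from the spigot axis. A brass pad, 18 mm wide, 20 tall, stands ahead of it on a screwed anvil that is set by hand: its face lies 12 to 22 mm ahead, so only feel tells when it bears. A bush hard against the spigot has its near side 23 mm from the spigot axis. The pad gives 15 N/mm.
- jaw: Sliding jaw with its pad: steel block 20 x 46 x 36 mm (x, y, z of the gauge; top 56 mm above the bench), with a rod into the housing. Geared to the wheel, 6 mm per radian (1 mm for each 4 mm rolled at the rim); stays where it is left. Neither jaw nor pad is to be touched. Over 20 N on the bush would mark it.
- wheel: Dark knurled thumbwheel on edge in the housing, diameter 48 mm, 14 mm wide, axle level, along the gauge's y; origin on the axle. Only its top 10 mm stands out between the cheeks: it cannot be pinched. Rolling its top towards the spigot (gauge's -x) closes the jaw. About 2 N at the rim keeps it turning (less shows at rest), 1 N more for each 4 N at the pad. Press 6 to 10 N for grip.
- wheel_top (a point): Topmost point of the wheel's rim, 70 mm above the bench and 10 mm above the housing; does not turn. The mat gives straight down with the whole gauge: nothing up to about 3 N of press, then 10 N/mm for 2 mm, then solid. More than 20 N on the wheel harms it.
- short_bush: Low thick-walled steel ring, a bystander: outside diameter 50 mm, bore 30 mm, 16 mm tall; origin at the centre of its underside. Leave it where it is.
- race: Low wide steel ring (bearing race), a bystander: outside diameter 68 mm, bore 54 mm, 16 mm tall; origin at the centre of its underside. Leave it where it is.
- bolt_a: Dark hexagon bolt lying down, 49 mm long; a bystander.
- bolt_b: Another such bolt; a bystander.
- spool: Steel valve spool lying down, diameter 20 mm, about 94 mm long; a bystander.
- spanner: Open-ended spanner lying down; a bystander.
- cap: Black plastic cap, diameter 36 mm, 22 mm tall; a bystander.
Things that resemble listed ones, but are neither listed nor needed, are in the scene too. There is more than one size of the bush; the job needs the smallest.

How it is judged:
By the outcome, as a careful person would: the job done as asked, in the order asked, and still so for the second after the job is handed in, with the robot touching nothing.
It also fails if it takes over 72 s, if anything falls off the work surface, if the arm or the gripper's body presses on something with over 40 N, if the wrist force passes 120 N, or if a joint passes its speed limit or range.

## Robot

A 6-joint arm with a two-finger parallel gripper is mounted at the origin on the work surface. World frame = base frame: x ahead of the robot, y to its left, z up, the work surface at z = 0. Lengths are in m, angles in rad, forces in N, time in s.
With the tool pointing down it reaches from about 0.275 to 0.825 m from the base axis. Payload 4.9 kg.
Tool frame: the origin (TCP) lies midway between the tips of the shut fingers; the grasp point (between the pads) lies 19 mm behind it (bot.grip_depth is the distance from the TCP to the grasp point, in m); y points along the fingers, x is the direction in which the jaws open and shut, and the axes are right-handed (so a half turn about y gives the same grasp; the last joint's range is limited). The gripper opens to 85 mm and grips with 20 to 120 N. Pads are 22 mm wide; open, the fingers measure 114 mm over their backs; the gripper's body (76 mm by 85 mm) begins 54 mm behind the grasp point. The pads swing forward as they close: fully open they stand 13 mm farther back than shut.
Start: joints at [1.029, 0.326, -0.193, 1.052, 0, 1.437], TCP at [0.218, 0.505, 0.201] pointing down, gripper open.
Joint ranges: [-2.65, 2.65], [-0.97, 1.79], [-1.3, 1.35], [-1.93, 2.1], [-1.47, 1.37], [-3.14, 3.14]. Speed limits (rad/s): [2.57, 2.57, 3.14, 3.14, 3.14, 3.14].

## Interface

Orientations are given as a unit quaternion [w, x, y, z].
In Python, from cell import bot gives the robot as it stands. Calls block until the motion is done:
- bot.move_pose(position, orientation): joint-space move of the TCP to a pose.
- bot.move_linear(position, speed=0.15, rotation=None, until_force=None): straight line of the TCP; rotation=None keeps the orientation; speed is the mean speed in m/s. With until_force (N) it stops when the force on the tool has changed by that much, and returns True; else False.
- bot.goto_joints(angles): joint-space move.
- bot.set_gripper(opening, grasp_force=None): opening from 0.0 (shut) to 1.0 (fully open); grasp_force is the grip in N (None keeps the last); returns when the fingers have stopped.
- bot.wait(seconds).
- bot.solve_ik(position, orientation): joint angles nearest the present ones, or None.
- bot.camera(name): name is "scene" or "top" or "wrist"; returns the picture (420x560x3 uint8, red, green, blue); there is no depth.
- bot.calibration(name): a dict with "mtx" (3x3 intrinsics, pixels), "k1" (the pictures are not rectified: a ray, as slopes to the right and down, at radius r is drawn at 1 + k1 r^2 times it, then the intrinsics apply), "extrinsics" (4x4, takes a point from world to camera coordinates); the wrist camera has in their place "hand_eye" (4x4, takes a point from camera to tool coordinates, whose origin is the TCP and whose axes are the tool frame's). Camera axes: x right, y down, z forward; pixel columns grow to the right and rows downward; lengths in m; the calibration is good to about 2 mm. A picture is of the moment at which its call begins: read the wrist's pose just before it. calibration takes no time and is no camera call.
A pose or a line that the arm cannot do raises bot.PlanningError and nothing moves.
- bot.close_job(): hands the job in, once; it reports no verdict.
Trained networks look in the newest picture that a camera, given by its name, has taken for a name from the list of things; names that differ only in an ending like _2 or _b are one class to them, and where a whole thing is asked for, a point or a joint stands for the part that bears it (a point fixed in the world has none). Each returns a list of dicts, best first, with "confidence" (0 to 1); they miss things now and then, are a little off and sometimes report something else, mostly with a low value. They report only what shows in the picture. A call takes as long as a camera call. They do not tell look-alikes from the thing itself.
- bot.search_frame(camera, thing): "bbox" ([left, top, width, height] in pixels, round what is visible of it).
Readings, each from a call of its own:
- bot.read_clock(): time.
- bot.read_joint_positions(): joint angles.
- bot.read_joint_vel(): joint speeds.
- bot.read_joint_efforts(): joint torques, N m.
- bot.read_position(): TCP position.
- bot.read_tool_rot(): TCP orientation.
- bot.read_ft_force(): force on the tool from outside, world axes, zero at the start.
- bot.read_moment(): the same for the moment, N m.
- bot.read_gripper_width(): opening from 0.0 (shut) to 1.0 (fully open).
Only numpy, scipy, OpenCV 4.12 (cv2) and the standard library are available. Lean on these libraries where they do the work, as an engineer would, in place of code of your own. Each camera call takes 0.05 s, during which the arm holds its last target. There are 200 camera calls.

## Working session

There is one attempt and no reset: what is moved stays moved. The work goes in short steps, each a Python script; the robot and the scene stay as the last script left them, time stands still between calls to the robot, and variables do not carry over. Pictures are saved under pics/ and viewed, about 8 in all and at most 12, crops included, and the job is handed in when it is done.

```bash
ls; mkdir -p pics
cat > h.py <<'E'
import numpy as np, cv2, json
from cell import bot
from scipy.spatial.transform import Rotation as R
def q(r): x=r.as_quat(); return [x[3],x[0],x[1],x[2]]
def rot(qq): return R.from_quat([qq[1],qq[2],qq[3],qq[0]])
def snap(c,fn):
    im=bot.camera(c); cv2.imwrite('pics/'+fn,im[:,:,::-1]); return im
def ext(c):
    K=bot.calibration(c)
    if c!='wrist': E=np.array(K['extrinsics']); return K,E
    T=np.eye(4); T[:3,:3]=rot(bot.read_tool_rot()).as_matrix(); T[:3,3]=bot.read_position()
    return K,np.linalg.inv(T@np.array(K['hand_eye']))
def px2w(KE,uv,z):
    K,E=KE; M=np.array(K['mtx']); 
    d=np.linalg.solve(M,[uv[0],uv[1],1]); p=d[:2].copy(); k=K['k1']
    for _ in range(20): p=d[:2]/(1+k*(p@p))
    Rm=E[:3,:3]; o=-Rm.T@E[:3,3]; r=Rm.T@np.array([p[0],p[1],1])
    return o+r*(z-o[2])/r[2]
def w2px(KE,P):
    K,E=KE; c=E[:3,:3]@np.asarray(P)+E[:3,3]; p=c[:2]/c[2]; p=p*(1+K['k1']*(p@p)); return (np.array(K['mtx'])@[p[0],p[1],1])[:2]
E
python3 - <<'E'
from h import *
for c in ['top','scene']:
    im=snap(c,c+'0.png'); KE=ext(c); o=-KE[1][:3,:3].T@KE[1][:3,3]; print(c,o.round(3))
    for t in ['gauge','bush','spigot_foot','wheel','jaw','short_bush','race','cap']:
        r=bot.search_frame(c,t)
        print(t,[(round(x['confidence'],2),np.round(x['bbox']).astype(int).tolist()) for x in r[:4]])
print(bot.read_clock(),bot.read_tool_rot())
E
```

```text
pics
top [ 0.456 -0.016  1.369]
gauge [(0.65, [224, 161, 38, 86]), (0.38, [136, 174, 17, 17])]
bush [(0.72, [344, 240, 22, 20]), (0.65, [296, 228, 28, 27]), (0.62, [333, 277, 29, 25])]
spigot_foot [(0.79, [228, 161, 35, 89])]
wheel [(0.58, [241, 223, 10, 18]), (0.31, [233, 194, 19, 23])]
jaw [(0.65, [389, 255, 68, 14]), (0.6, [234, 196, 19, 18]), (0.53, [226, 163, 37, 86])]
short_bush [(0.58, [393, 196, 19, 18]), (0.47, [232, 194, 22, 21])]
race [(0.76, [329, 174, 24, 25])]
cap [(0.6, [138, 176, 16, 15]), (0.47, [389, 255, 65, 16])]
scene [1.579 0.159 0.704]
gauge [(0.67, [307, 192, 37, 73]), (0.18, [204, 186, 17, 24])]
bush [(0.91, [242, 187, 31, 30]), (0.79, [204, 184, 16, 26]), (0.72, [216, 160, 24, 29])]
spigot_foot [(0.61, [309, 191, 36, 74])]
wheel [(0.48, [202, 189, 18, 21]), (0.4, [323, 191, 4, 17])]
jaw [(0.61, [317, 213, 16, 20])]
short_bush [(0.83, [138, 216, 24, 18])]
race [(0.72, [198, 225, 29, 25]), (0.7, [434, 245, 20, 20])]
cap [(0.66, [434, 246, 21, 22])]
0.9 [-0.59087692  0.59089112  0.38840869 -0.38839522]
```

```bash
python3 -c "
import cv2,numpy as np
a=cv2.imread('pics/top0.png');cv2.imwrite('pics/top0b.png',cv2.resize(a,(800,600)))"
```

```text
(no output)
```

View pics/top0b.png

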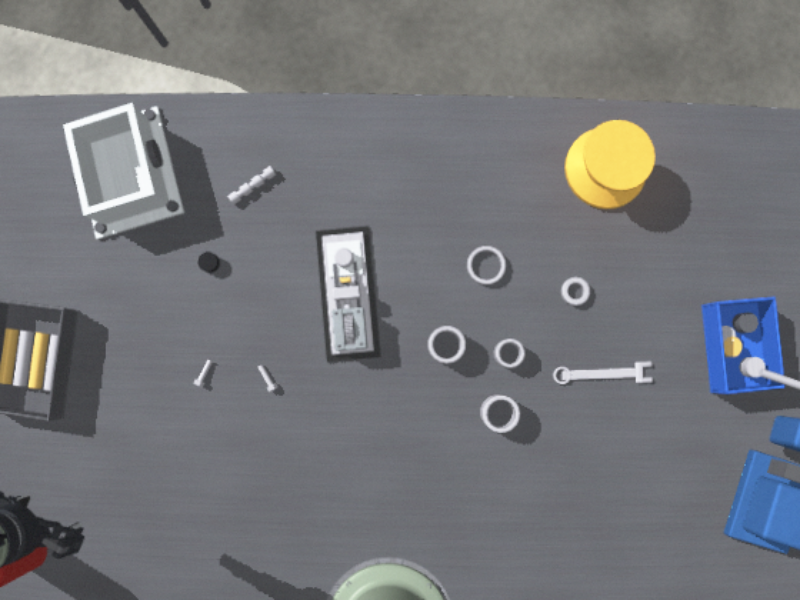

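View pics/scene0.png

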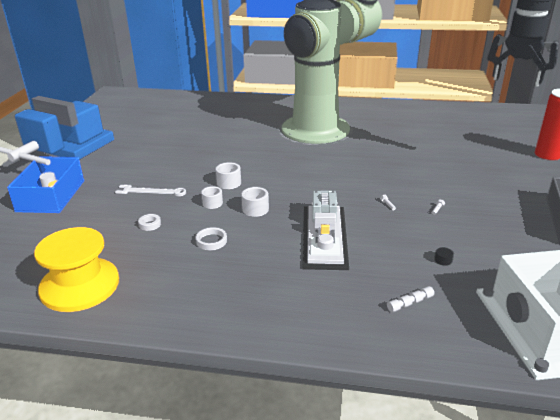

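Top view (800-px picture): the smallest tall bush is at (510,352), with larger bushes at (447,345) and (500,413). The gauge is at (348,293), spigot (345,258) away from the robot and wheel (349,325). Next I'll look closer with the wrist camera.

Run:
```python
from h import *
KE=ext('top'); s=1.42857
P=lambda u,v,z:px2w(KE,(u/s,v/s),z).round(4)
print('bush',P(510,352,.036),'spig',P(345,257,.04),'wheel',P(349,326,.065),'wrist',bot.calibration('wrist'))
W=P(349,326,.07);S=P(345,257,.04);print(np.degrees(np.arctan2(*(W-S)[1::-1])))
b=P(510,352,.036)
dn=R.from_matrix(np.array([[0,1,0],[1,0,0],[0,0,-1.]]).T)  # x->y, y->x, z down
g=(S+W)/2
print(g,b)
for p in (b,g):
    for a in (0,180):
        print(bot.solve_ik([p[0],p[1],.25],q(R.from_euler('z',a,degrees=True)*dn)))
```

```text
bush [ 0.4828 -0.2016  0.036 ] spig [0.6426 0.0879 0.04  ] wheel [0.5211 0.0761 0.065 ] wrist {'mtx': array([[317.73205381,   0.        , 281.6759778 ],
       [  0.        , 317.73205381, 209.25732658],
       [  0.        ,   0.        ,   1.        ]]), 'k1': -0.020677929544046698, 'hand_eye': array([[ 9.99999145e-01,  1.04575362e-03, -7.84954412e-04,
        -1.78636570e-03],
       [ 1.05812383e-03, -2.94507585e-01,  9.55648556e-01,
        -1.73897549e-01],
       [ 7.68197904e-04, -9.55648570e-01, -2.94508440e-01,
         7.66201440e-02],
       [ 0.00000000e+00,  0.00000000e+00,  0.00000000e+00,
         1.00000000e+00]])}
-174.32203808967702
[0.58175 0.08185 0.055  ] [ 0.4828 -0.2016  0.036 ]
None
None
None
None
```

```bash
cat >> h.py <<'E'
def down(a):  # tool x horizontal at world angle a (deg), y down
    a=np.radians(a); x=np.array([np.cos(a),np.sin(a),0]); y=np.array([0,0,-1.]); return q(R.from_matrix(np.c_[x,y,np.cross(x,y)]))
E
python3 - <<'E'
from h import *
print(rot(bot.read_tool_rot()).as_matrix().round(2))
for p in ([.483,-.2016,.2],[.483,-.2016,.004],[.6426,.0879,.023],[.6426,.0879,.2],[.58,.082,.25],[.521,.076,.07],[.60,.085,.07]):
    for a in (96,-84,6,186):
        j=bot.solve_ik(p,down(a)); print(p,a,None if j is None else np.round(j,2))
E
```

```text
[[ 0.4   0.   -0.92]
 [ 0.92 -0.    0.4 ]
 [ 0.   -1.   -0.  ]]
[0.483, -0.2016, 0.2] 96 [-0.54  0.28 -0.26  1.03  0.   -0.64]
[0.483, -0.2016, 0.2] -84 [-0.54  0.28 -0.26  1.03  0.    2.5 ]
[0.483, -0.2016, 0.2] 6 [-0.54  0.28 -0.26  1.03  0.    0.93]
[0.483, -0.2016, 0.2] 186 [-0.54  0.28 -0.26  1.03  0.   -2.21]
[0.483, -0.2016, 0.004] 96 [-0.54  0.5  -0.51  0.57  0.   -0.64]
[0.483, -0.2016, 0.004] -84 [-0.54  0.5  -0.51  0.57  0.    2.5 ]
[0.483, -0.2016, 0.004] 6 [-0.54  0.5  -0.51  0.57  0.    0.93]
[0.483, -0.2016, 0.004] 186 [-0.54  0.5  -0.51  0.57  0.   -2.21]
[0.6426, 0.0879, 0.023] 96 [ 0.02  0.66 -0.13  0.78  0.   -0.08]
[0.6426, 0.0879, 0.023] -84 [ 0.02  0.66 -0.13  0.78  0.    3.06]
[0.6426, 0.0879, 0.023] 6 [ 0.02  0.66 -0.13  0.78  0.    1.49]
[0.6426, 0.0879, 0.023] 186 [ 0.02  0.66 -0.13  0.78  0.   -1.65]
[0.6426, 0.0879, 0.2] 96 [ 0.02  0.51  0.09  1.15  0.   -0.08]
[0.6426, 0.0879, 0.2] -84 [0.02 0.51 0.09 1.15 0.   3.06]
[0.6426, 0.0879, 0.2] 6 [0.02 0.51 0.09 1.15 0.   1.49]
[0.6426, 0.0879, 0.2] 186 [ 0.02  0.51  0.09  1.15  0.   -1.65]
[0.58, 0.082, 0.25] 96 [ 0.01  0.37 -0.01  1.2   0.   -0.09]
[0.58, 0.082, 0.25] -84 [ 0.01  0.37 -0.01  1.2   0.    3.05]
[0.58, 0.082, 0.25] 6 [ 0.01  0.37 -0.01  1.2   0.    1.48]
[0.58, 0.082, 0.25] 186 [ 0.01  0.37 -0.01  1.2   0.   -1.66]
[0.521, 0.076, 0.07] 96 [ 0.    0.41 -0.44  0.72  0.   -0.1 ]
[0.521, 0.076, 0.07] -84 [ 0.    0.41 -0.44  0.72  0.    3.04]
[0.521, 0.076, 0.07] 6 [ 0.    0.41 -0.44  0.72  0.    1.47]
[0.521, 0.076, 0.07] 186 [ 0.    0.41 -0.44  0.72  0.   -1.67]
[0.6, 0.085, 0.07] 96 [ 0.02  0.54 -0.22  0.82  0.   -0.09]
[0.6, 0.085, 0.07] -84 [ 0.02  0.54 -0.22  0.82  0.    3.06]
[0.6, 0.085, 0.07] 6 [ 0.02  0.54 -0.22  0.82  0.    1.49]
[0.6, 0.085, 0.07] 186 [ 0.02  0.54 -0.22  0.82  0.   -1.66]
```

Run:
```python
from h import *
bot.move_pose([.575,.082,.20],down(96)); KE=ext('wrist'); snap('wrist','wg.png'); np.save('wg.npy',KE[1])
for t in ('gauge','spigot_foot','wheel','wheel_top','jaw'): print(t,[(round(x['confidence'],2),np.round(x['bbox']).astype(int).tolist()) for x in bot.search_frame('wrist',t)[:2]])
bot.move_pose([.483,-.2016,.14],down(96)); KE=ext('wrist'); snap('wrist','wb.png'); np.save('wb.npy',KE[1])
print([(round(x['confidence'],2),np.round(x['bbox']).astype(int).tolist()) for x in bot.search_frame('wrist','bush')[:3]])
print(bot.read_clock())
```

```text
gauge [(0.77, [246, 85, 70, 184])]
spigot_foot [(0.65, [244, 90, 70, 178]), (0.17, [416, 34, 24, 51])]
wheel [(0.96, [276, 106, 11, 50])]
wheel_top [(0.94, [244, 91, 74, 177])]
jaw [(0.95, [263, 171, 42, 43]), (0.18, [245, 84, 71, 185])]
[(0.97, [355, 179, 82, 77]), (0.94, [251, 166, 56, 53]), (0.71, [272, 24, 80, 90])]
4.4583
```

View pics/wg.png

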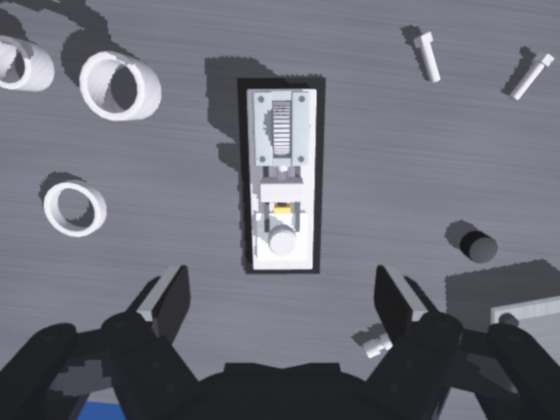

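View pics/wb.png

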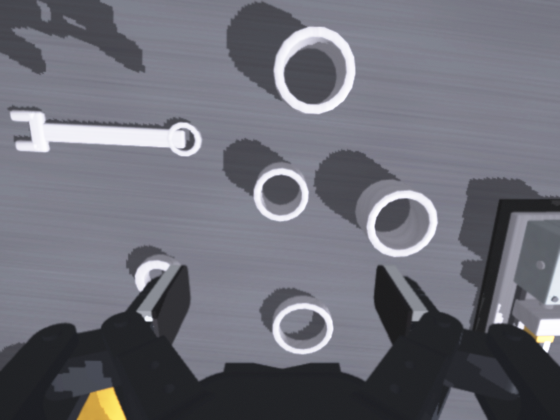

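Gauge picture: wheel at (282,130), jaw at (283,190), brass pad at (283,210), spigot top at about (282,240). Bush picture: the smallest tall bush has its top rim at (281,194), and larger bushes lie at (400,222) and (314,70). I'll refine these with fits.

```bash
cat >> h.py <<'E'
from scipy.optimize import least_squares
def fitcircle(im,KE,uv0,z,r,band=.004,sign=-1):
    """fit centre of a horizontal circle (radius r at height z) by max radial edge in the picture; iterates from uv0"""
    g=cv2.GaussianBlur(cv2.cvtColor(im,cv2.COLOR_RGB2GRAY).astype(np.float32),(3,3),0)
    c=px2w(KE,uv0,z)
    th=np.linspace(0,2*np.pi,72,endpoint=False); rr=np.linspace(r-band,r+band,33)
    for it in range(6):
        pts=[]
        for t in th:
            uv=np.array([w2px(KE,c+[a*np.cos(t),a*np.sin(t),0]) for a in rr],np.float32)
            v=cv2.remap(g,uv[None,:,0].copy(),uv[None,:,1].copy(),cv2.INTER_LINEAR)[0]
            d=sign*np.gradient(v); k=d.argmax()
            if d[k]>2: pts.append([rr[k]*np.cos(t),rr[k]*np.sin(t)])
        pts=np.array(pts)
        s=least_squares(lambda p:np.hypot(pts[:,0]-p[0],pts[:,1]-p[1])-r-p[2],[0,0,0],loss='soft_l1',f_scale=.0005)
        c=c+[s.x[0],s.x[1],0]
    return c,r+s.x[2],np.sqrt(np.median(s.fun**2)),len(pts)
E
python3 - <<'E'
from h import *
K=bot.calibration('wrist')
g=cv2.imread('pics/wg.png')[:,:,::-1].copy(); b=cv2.imread('pics/wb.png')[:,:,::-1].copy()
G=(K,np.load('wg.npy'));B=(K,np.load('wb.npy'))
for z,r,s in((.036,.025,-1),(.036,.019,1)): print('bush',fitcircle(b,B,(281,194),z,r,.005,s))
for r in (.014,.017): print('spig',fitcircle(g,G,(282,240),.04 if r<.015 else .037,r,.004,-1))
for n,uv,z in (('wheel',(282,129),.07),('hous TL',(255,92),.06),('TR',(309,92),.06),('BL',(254,165),.06),('BR',(309,165),.06),('jawL',(261,190),.056),('jawR',(303,190),.056),('pad',(283,206),.05)): print(n,px2w(G,uv,z).round(4))
v=g[60:290,230:335]; cv2.imwrite('pics/wg2.png',cv2.resize(v,None,fx=2.6,fy=2.6,interpolation=cv2.INTER_CUBIC)[:,:,::-1])
E
```

```text
bush (array([ 0.47878818, -0.2035958 ,  0.036     ]), np.float64(0.02467609940154064), np.float64(0.0002013367105794063), 72)
bush (array([ 0.47877747, -0.20339598,  0.036     ]), np.float64(0.018697851113292027), np.float64(0.0002613176704540764), 72)
spig (array([0.64039724, 0.09149305, 0.04      ]), np.float64(0.015900409642081642), np.float64(0.0006436641126311123), 31)
spig (array([0.64289045, 0.09391338, 0.037     ]), np.float64(0.0182117552204166), np.float64(0.0007834910770300336), 30)
wheel [0.5133 0.0755 0.07  ]
hous TL [0.4831 0.047  0.06  ]
TR [0.4778 0.097  0.06  ]
BL [0.5513 0.0516 0.06  ]
BR [0.5455 0.1059 0.06  ]
jawL [0.5769 0.0606 0.056 ]
jawR [0.5723 0.1035 0.056 ]
pad [0.5933 0.0852 0.05  ]
```

View pics/wg2.png

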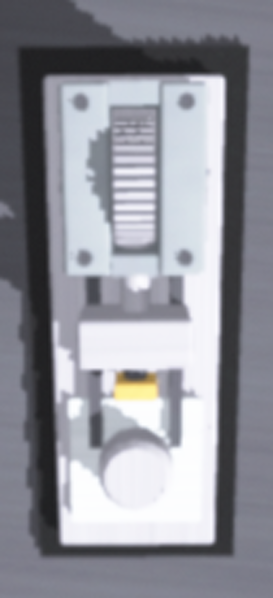

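Run:
```python
from h import *
Q=down(95.7)
bot.move_linear([.4788,-.2035,.06],speed=.15,rotation=Q)
print(bot.read_ft_force())
bot.move_linear([.4788,-.2035,.004],speed=.08)
bot.set_gripper(0.0,50)
print('w',bot.read_gripper_width(),bot.read_ft_force())
bot.move_linear([.4788,-.2035,.15],speed=.15)
print('w',bot.read_gripper_width(),bot.read_ft_force())
bot.move_linear([.6408+.0042,.0880+.0019,.144],speed=.25)
KE=ext('wrist'); np.save('ws.npy',KE[1]); snap('wrist','ws.png'); print(bot.read_position(),bot.read_clock())
```

```text
[-0.18708801 -0.56850791 -0.22640759]
w -0.0026245331630900897 [-0.10130183  0.1892567   0.0518174 ]
w 0.0007268314312884362 [0.12658191 0.40464616 0.60941599]
[0.64458086 0.08880189 0.14407951] 9.4333
```

View pics/ws.png

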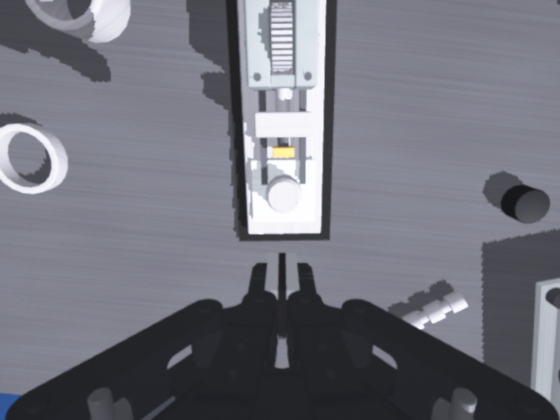

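The gripper shut fully, so it missed the bush. The spigot top shows at (284,193). I'll look at the bush area again with the top camera and check where the TCP projects.

Run:
```python
from h import *
KE=ext('wrist'); p=bot.read_position(); print('tcp px',w2px(KE,p))
im=snap('top','t1.png'); K=ext('top'); print([(round(x['confidence'],2),np.round(x['bbox']).astype(int).tolist()) for x in bot.search_frame('top','bush')])
print('top px of exp. bush',w2px(K,[.4788,-.2035,.036]), w2px(K,[.4788,-.2035,.0]))
a=cv2.imread('pics/top0.png')[200:320,270:400]; b=im[200:320,270:400,::-1]
cv2.imwrite('pics/cmp.png',cv2.resize(np.hstack([a,b]),None,fx=3,fy=3,interpolation=cv2.INTER_CUBIC))
print(bot.read_gripper_width(),bot.read_ft_force())
```

```text
tcp px [283.28056573 247.51791867]
[(0.79, [335, 277, 28, 24]), (0.75, [345, 235, 22, 22])]
top px of exp. bush [357.75513633 248.04962741] [355.76524039 248.257643  ]
-0.0028066445505940266 [ 0.19714972  0.72279997 -0.73064226]
```

View pics/cmp.png

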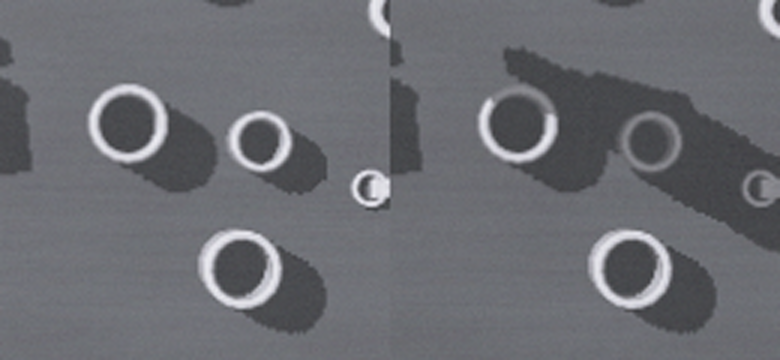

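The bush hasn't moved, so the fingers can't have been around it. I'll repeat the descent with logging and measure the spigot from this picture first.

Run:
```python
from h import *
K=bot.calibration('wrist'); S=(K,np.load('ws.npy')); im=cv2.imread('pics/ws.png')[:,:,::-1].copy()
for r,z in ((.014,.04),(.017,.037)): print(fitcircle(im,S,(284,194),z,r,.004,-1))
print([px2w(S,u,.06).round(4).tolist() for u in ((247,85),(316,85))],px2w(S,(284,125),.056))
bot.set_gripper(1.0); print('w',bot.read_gripper_width())
Q=down(95.7)
bot.move_pose([.4788,-.2035,.12],Q); print(bot.read_position(), bot.read_gripper_width())
r=bot.move_linear([.4788,-.2035,.03],speed=.1,until_force=8); print(r,bot.read_position(),bot.read_ft_force())
if not r:
    r=bot.move_linear([.4788,-.2035,.005],speed=.08,until_force=8); print(r,bot.read_position(),bot.read_ft_force())
snap('wrist','wd.png'); print(bot.read_gripper_width(),bot.read_clock())
```

```text
(array([0.64094897, 0.09202772, 0.04      ]), np.float64(0.01639640620983718), np.float64(0.0005060281215166205), 36)
(array([0.64213352, 0.09356816, 0.037     ]), np.float64(0.017835843029848447), np.float64(0.0004959412086888823), 34)
[[0.5508, 0.0521, 0.06], [0.5456, 0.1043, 0.06]] [0.57756101 0.08310082 0.056     ]
w 0.9983363324969206
[ 0.47968146 -0.20310771  0.12024886] 1.0033073415059404
False [ 0.47933288 -0.2037185   0.03051072] [0.74209426 0.31709321 0.16194541]
False [ 0.47860142 -0.2034327   0.00495611] [0.50344644 0.52899951 0.23874508]
0.9999924074652541 13.15
```

View pics/wd.png

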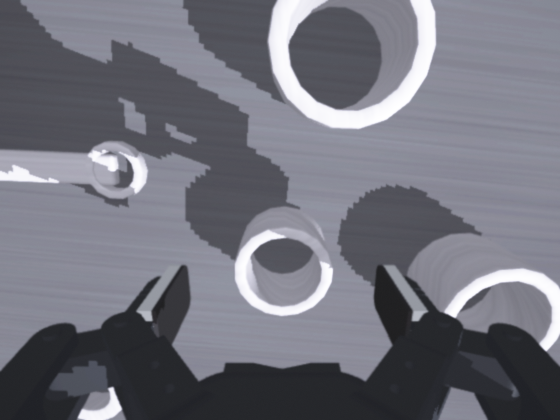

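The bush rim (284,272) sits between the open fingers (187 and 378). I'll close in steps and log the width, force and time.

Run:
```python
from h import *
KE=ext('wrist'); print(w2px(KE,[.4788,-.2035,.036]),w2px(KE,[.4788,-.2035,.0]))
print(fitcircle(cv2.imread('pics/wd.png')[:,:,::-1].copy(),KE,(284,272),.036,.025,.006,-1))
for w in (.7,.5):
    bot.set_gripper(w,40); print(w,bot.read_gripper_width(),bot.read_ft_force().round(2),bot.read_clock(),bot.read_position())
snap('wrist','we.png')
```

```text
[283.79116475 272.18388461] [283.48401596 243.69936331]
(array([ 0.47952076, -0.20378768,  0.036     ]), np.float64(0.02460813293205064), np.float64(2.3620145210688327e-05), 72)
0.7 0.7028294253863197 [-1.34  0.05  0.42] 13.5333 [ 0.47894858 -0.20360613  0.00521847]
0.5 0.5008484389461093 [-0.21  0.37 -0.05] 13.8417 [ 0.47880617 -0.20349784  0.00500297]
```

View pics/we.png

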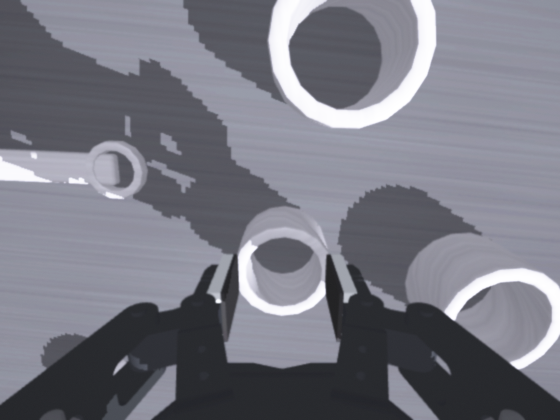

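Run:
```python
from h import *
for w in (.45,.3):
    bot.set_gripper(w,40); print(w,bot.read_gripper_width(),bot.read_ft_force().round(2),bot.read_clock())
im=snap('wrist','wf.png')
print(bot.read_joint_efforts())
a=cv2.imread('pics/we.png')[190:400,150:420]; cv2.imwrite('pics/wf2.png',np.hstack([a,im[190:400,150:420,::-1]]))
```

```text
0.45 0.4500103030388672 [ 0.11  0.19 -0.69] 14.1167
0.3 0.29937298020896613 [-0.47 -0.94  3.59] 14.4
[ 6.73050452e-01 -4.31948340e+01  1.72585022e+01  2.94947661e-01
  4.07637348e-01  1.03809762e-03]
```

View pics/wf2.png

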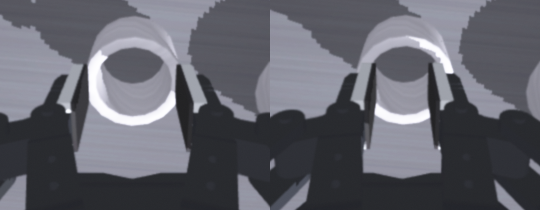

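The pads pass above the rim, not beside it. They cover it in the picture, and an upward force of 3.6 N showed up. So the real fingertips sit roughly 25–30 mm behind the stated TCP. I'll touch the bare bench with shut fingers to measure the offset.

Run:
```python
from h import *
Q=down(95.7)
bot.move_linear([.4788,-.2035,.09],speed=.2)
bot.set_gripper(0.0,40)
bot.move_linear([.56,-.02,.04],speed=.25,rotation=Q)
f0=bot.read_ft_force()
try:
    r=bot.move_linear([.56,-.02,-.036],speed=.04,until_force=5); print(r,bot.read_position(),bot.read_ft_force()-f0)
except bot.PlanningError as e: print('PE',e)
bot.move_linear([.56,-.02,.03],speed=.2); print(bot.read_clock())
```

```text
True [ 0.55986088 -0.01997302 -0.03033128] [-1.49596951  0.08739716  7.27805839]
18.4
```

Bench contact came at TCP z = −0.030, so the shut fingertips are 30 mm behind the reported TCP. I'll correct for this in every height and grasp again.

Run:
```python
from h import *
Q=down(95.7); OFF=.030
bot.set_gripper(.85); bot.move_pose([.479,-.2036,.06],Q)
KE=ext('wrist'); im=bot.camera('wrist'); c,r,e,n=fitcircle(im,KE,w2px(KE,[.479,-.2036,.036]),.036,.025,.006,-1); print(c,r,e,n)
bot.move_linear([c[0],c[1],-.028],speed=.1,until_force=8); print(bot.read_position())
bot.set_gripper(0.0,50); print('w',bot.read_gripper_width(),bot.read_ft_force().round(2))
w=bot.read_gripper_width()
if w>.4:
    bot.move_linear([c[0],c[1],.10],speed=.15); print('w',bot.read_gripper_width(),bot.read_ft_force().round(2))
    bot.move_linear([.6445,.0890,.144],speed=.25); bot.wait(.15)
    KE=ext('wrist'); np.save('ws2.npy',KE[1]); im=snap('wrist','ws2.png'); print(bot.read_position())
    cv2.imwrite('pics/ws2z.png',cv2.resize(im[60:360,190:370,::-1],None,fx=2,fy=2,interpolation=cv2.INTER_CUBIC))
print(bot.read_clock())
```

```text
[ 0.47879608 -0.20354337  0.036     ] 0.024642688688162686 1.943881755053007e-05 72
[ 0.47930732 -0.20375094 -0.02754693]
w 0.5691302071420077 [-1.31  1.34  5.66]
w 0.5728287116993162 [-0.34  0.93 -2.78]
[0.64422281 0.08810497 0.14403738]
24.0333
```

View pics/ws2z.png

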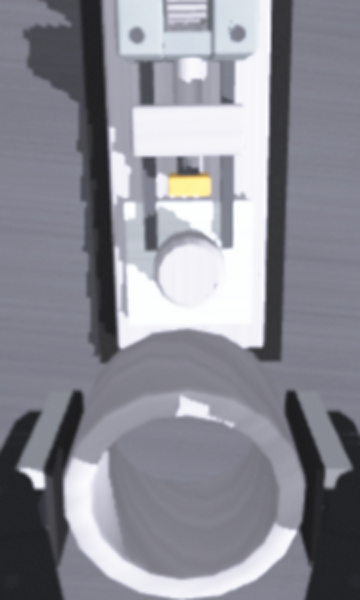

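The bush is held with its rim at about (184,494) in the zoomed crop. The spigot disc is at about (190,273), the seat square runs from about (125,202) to (250,324), and the brass pad is at (190,185). Next I'll calculate the offset between bush and spigot.

Run:
```python
from h import *
K=bot.calibration('wrist'); S=(K,np.load('ws2.npy')); im=cv2.imread('pics/ws2.png')[:,:,::-1].copy()
p=bot.read_position()
Z=lambda u,v,z:px2w(S,(190+u/2,60+v/2),z)
print('bush held',fitcircle(im,S,(282,307),p[2]+.0635,.025,.006,-1), p)
cs=[Z(125,202,.02),Z(250,200,.02),Z(130,325,.02),Z(250,323,.02)]; print('seat',np.round(cs,4).tolist(),np.mean(cs,0))
print('hous',Z(118,60,.06).round(4),Z(256,60,.06).round(4))
print('spig bottom/r17',Z(190.5,305,.037)-[.017*np.cos(.1),.017*np.sin(.1),0],'disc',Z(190.5,274,.04), 'L/R r17',Z(157,270,.037),Z(224,270,.037))
g=cv2.cvtColor(im,cv2.COLOR_RGB2GRAY)
print('col285 v170-220',g[170:240:1,285].tolist()); print('row197',g[197,255:320].tolist()); print('row217',g[217,240:330].tolist())
```

```text
bush held (array([0.64339026, 0.08706634, 0.20753738]), np.float64(0.024440645238967582), np.float64(0.0002015273491376368), 72) [0.64422281 0.08810497 0.14403738]
seat [[0.614, 0.0564, 0.02], [0.6073, 0.1146, 0.02], [0.6747, 0.0633, 0.02], [0.6678, 0.1225, 0.02]] [0.64096007 0.08923524 0.02      ]
hous [0.5539 0.0529 0.06  ] [0.5487 0.1054 0.06  ]
spig bottom/r17 [0.63910809 0.08976256 0.037     ] disc [0.64044348 0.08983355 0.04      ] L/R r17 [0.64086788 0.07454348 0.037     ] [0.63784251 0.1049584  0.037     ]
col285 v170-220 [251, 242, 241, 224, 189, 156, 137, 137, 151, 170, 179, 196, 223, 240, 244, 245, 245, 244, 244, 245, 245, 245, 245, 245, 245, 245, 245, 245, 245, 245, 245, 245, 245, 245, 245, 245, 245, 245, 245, 245, 245, 244, 244, 246, 250, 253, 253, 254, 254, 254, 254, 252, 246, 233, 193, 145, 129, 127, 126, 126, 126, 127, 130, 132, 133, 133, 132, 131, 129, 129]
row197 [254, 254, 254, 254, 253, 253, 251, 243, 219, 202, 195, 180, 164, 167, 199, 234, 243, 244, 244, 244, 243, 242, 243, 245, 245, 245, 244, 243, 243, 244, 245, 244, 244, 243, 243, 243, 243, 244, 244, 244, 243, 243, 242, 242, 246, 249, 249, 250, 253, 253, 254, 254, 254, 254, 254, 254, 253, 254, 254, 253, 252, 248, 246, 244, 237]
row217 [36, 35, 33, 33, 34, 34, 35, 70, 151, 220, 239, 235, 205, 193, 234, 252, 254, 254, 254, 254, 254, 254, 254, 254, 254, 254, 254, 254, 254, 254, 254, 254, 254, 254, 254, 254, 254, 254, 254, 254, 254, 254, 254, 254, 254, 254, 254, 254, 254, 254, 254, 254, 254, 254, 254, 254, 254, 254, 254, 254, 254, 254, 254, 254, 254, 254, 254, 254, 254, 254, 254, 254, 254, 254, 253, 251, 247, 245, 245, 245, 243, 222, 140, 70, 55, 54, 54, 54, 54, 55]
```

Run:
```python
from h import *
t=np.array([.6414,.0902])
bot.move_linear([*t,.03],speed=.15); f0=bot.read_ft_force()
r=bot.move_linear([*t,-.010],speed=.03,until_force=6); p=bot.read_position(); f=bot.read_ft_force()-f0
print(r,p,f.round(2),bot.read_moment().round(3),bot.read_clock())
```

```text
True [ 0.64110305  0.09018234 -0.00735483] [-1.01  0.04  6.96] [-0.029  0.172 -0.015] 26.0833
```

The bush is seated: contact came at TCP −7.4 mm against −7.5 mm predicted. Next I'll release, retract, check the seating, and press the wheel gently.

Run:
```python
from h import *
bot.set_gripper(.85); print('w',bot.read_gripper_width(),bot.read_ft_force().round(2))
x,y,_=bot.read_position()
bot.move_linear([.6414,.0902,.10],speed=.2)
KE=ext('wrist'); im=snap('wrist','seat.png'); print('bush',fitcircle(im,KE,w2px(KE,[.6406,.0892,.056]),.056,.025,.006,-1)[:4])
d=np.array([np.cos(np.radians(5.7)),np.sin(np.radians(5.7))]); W=np.array([.6414,.0902])-.127*d
bot.set_gripper(0.0,40)
s=W-.007*d
bot.move_pose([*s,.075],down(95.7)); bot.wait(.2)
f0=np.mean([bot.read_ft_force() for _ in range(10)],0); np.save('f0.npy',f0); t=bot.read_clock()
bot.move_linear([*s,.047],speed=.1)
r=bot.move_linear([*s,.034],speed=.015,until_force=4); 
p=bot.read_position(); F=[bot.read_ft_force()-f0 for _ in range(8)]
print(r,W,p,np.mean(F,0).round(2),np.std(F,0).round(2),bot.read_clock()-t,bot.read_clock())
```

```text
w 0.8533679939425721 [ 0.05 -0.81 -0.18]
bush (array([0.64309061, 0.09150739, 0.056     ]), np.float64(0.027406158626321567), np.float64(0.0014655264952454325), 60)
True [0.51502794 0.07758639] [0.50826042 0.076886   0.03903104] [-0.97 -0.37  6.51] [0. 0. 0.] 1.0249999999999986 29.7
```

```bash
cat > roll.py <<'E'
from h import *
d=np.array([np.cos(np.radians(5.7)),np.sin(np.radians(5.7))]); W=np.array([.6414,.0902])-.127*d
def force(f0,n=4):
    a=[]
    for _ in range(n): bot.wait(.012); a.append(bot.read_ft_force()-f0)
    m=np.mean(a,0); return -(m[:2]@d),m[2]
def stroke(f0,z,step,s=-.007,end=.008,P=8,Tstop=99,log=True):
    """roll from offset s to end in steps, holding press P by z; returns z, log, stopped"""
    L=[]
    while s<end-1e-6:
        s+=step; bot.move_linear([*(W+s*d),z],speed=.03)
        T,N=force(f0); L.append((round(s*1e3,1),round(T,1),round(N,1),round(z*1e3,2)))
        if N>15 : z+=.0005
        z-=np.clip((P-N)/10e3*.6,-.0004,.0004)
        if T>Tstop: return z,L,True
    return z,L,False
def touch(f0,s=-.007):
    bot.move_linear([*(W+s*d),.0425],speed=.15)
    bot.move_linear([*(W+s*d),.034],speed=.02,until_force=4)
    return bot.read_position()[2]
E
python3 - <<'E'
from roll import *
f0=np.load('f0.npy'); print(force(f0))
z,L,s=stroke(f0,bot.read_position()[2]-.0001,.0025,Tstop=4.5); print(*L,sep='\n'); print(s,z)
bot.move_linear([*(W+L[-1][0]/1e3*d),.044],speed=.1); bot.wait(.1); print('free',force(f0),bot.read_clock())
im=snap('wrist','r1.png')
E
```

```text
(np.float64(1.0652726447270389), np.float64(6.810661106943966))
(-4.5, np.float64(0.3), np.float64(6.0), np.float64(38.99))
(-2.0, np.float64(1.5), np.float64(6.7), np.float64(38.87))
(0.5, np.float64(1.5), np.float64(7.3), np.float64(38.79))
(3.0, np.float64(0.9), np.float64(6.8), np.float64(38.75))
(5.5, np.float64(0.7), np.float64(7.3), np.float64(38.68))
(8.0, np.float64(1.0), np.float64(6.7), np.float64(38.63))
False 0.03855952246298934
free (np.float64(-0.09380735204749753), np.float64(0.08574380512814622)) 31.8167
```

```bash
cat >> roll.py <<'E'
def pad(fn):
    KE=ext('wrist'); im=snap('wrist',fn); h=cv2.cvtColor(im,cv2.COLOR_RGB2HSV)
    m=cv2.inRange(h,(18,90,120),(35,255,255)); n,_,st,c=cv2.connectedComponentsWithStats(m)
    S=np.array([.6414,.0902])
    return [(int(st[i,4]),round(1e3*float((S-px2w(KE,c[i],.048)[:2])@d),1)) for i in range(1,n) if st[i,4]>15]
E
python3 - <<'E'
from roll import *
f0=np.load('f0.npy'); 
print(pad('r2.png'))
z=touch(f0)
z,L,s=stroke(f0,z-.0001,.0025,Tstop=2.3); print(*L,sep='\n'); print(s,z)
if not s:
    bot.move_linear([*(W+L[-1][0]/1e3*d),.044],speed=.1); print(pad('r3.png'))
print(bot.read_clock())
E
```

```text
[]
(-4.5, np.float64(0.5), np.float64(4.9), np.float64(39.02))
(-2.0, np.float64(0.8), np.float64(6.4), np.float64(38.84))
(0.5, np.float64(1.0), np.float64(6.8), np.float64(38.74))
(3.0, np.float64(0.8), np.float64(6.7), np.float64(38.67))
(5.5, np.float64(1.2), np.float64(7.6), np.float64(38.59))
(8.0, np.float64(1.0), np.float64(7.1), np.float64(38.56))
False 0.03850874569367655
[(49, 35.7)]
34.4667
```

Run:
```python
from roll import *
f0=np.load('f0.npy')
z=touch(f0)
z,L,s=stroke(f0,z-.0002,.002,Tstop=2.0); print(*L,sep='\n'); print(s,z)
if not s:
    bot.move_linear([*(W+L[-1][0]/1e3*d),.044],speed=.1); print(pad('r4.png'))
print(bot.read_clock())
```

```text
(-5.0, np.float64(1.2), np.float64(5.0), np.float64(38.88))
(-3.0, np.float64(1.3), np.float64(6.7), np.float64(38.7))
(-1.0, np.float64(1.5), np.float64(7.2), np.float64(38.62))
(1.0, np.float64(1.8), np.float64(7.1), np.float64(38.57))
(3.0, np.float64(0.8), np.float64(6.9), np.float64(38.52))
(5.0, np.float64(1.7), np.float64(7.6), np.float64(38.45))
(7.0, np.float64(1.1), np.float64(7.7), np.float64(38.43))
(9.0, np.float64(1.3), np.float64(7.1), np.float64(38.41))
False 0.03835632800780315
[(46, 33.5)]
37.5833
```

Run:
```python
from roll import *
f0=np.load('f0.npy')
z=touch(f0)
z,L,s=stroke(f0,z-.0003,.002,P=8.5,Tstop=2.1); print(*L,sep='\n'); print(s,z)
if not s:
    bot.move_linear([*(W+L[-1][0]/1e3*d),.044],speed=.1); print(pad('r5.png'))
print(bot.read_clock())
```

```text
(-5.0, np.float64(1.3), np.float64(6.4), np.float64(38.78))
(-3.0, np.float64(1.9), np.float64(6.6), np.float64(38.65))
(-1.0, np.float64(1.8), np.float64(7.0), np.float64(38.54))
(1.0, np.float64(2.1), np.float64(6.9), np.float64(38.45))
True 0.03835616675565484
39.275
```

Run:
```python
from roll import *
f0=np.load('f0.npy')
s=.001; z=.03836
for i in range(6):
    s+=.001; bot.move_linear([*(W+s*d),z],speed=.02); T,N=force(f0,8); print(round(s*1e3,1),T.round(2),N.round(2),round(z*1e3,2))
    z-=np.clip((8.5-N)/10e3*.6,-.0003,.0003)
    if T>3.2: break
print(bot.read_clock(),bot.read_position())
```

```text
2.0 1.83 7.62 38.36
3.0 2.52 8.41 38.31
4.0 2.47 8.48 38.3
5.0 3.09 8.9 38.3
6.0 3.21 8.94 38.32
40.8583 [0.52081361 0.0782227  0.03881492]
```

Run:
```python
from roll import *
f0=np.load('f0.npy')
s=.006; z=.03828
for i in range(3):
    s+=.0007; bot.move_linear([*(W+s*d),z],speed=.02); T,N=force(f0,10); print(round(s*1e3,1),T.round(2),N.round(2),round(z*1e3,2))
    z-=np.clip((9.3-N)/10e3*.6,-.0003,.0003)
    if T>3.7: break
print(bot.read_clock())
```

```text
6.7 3.72 9.28 38.28
41.1917
```

Run:
```python
from roll import *
f0=np.load('f0.npy')
bot.move_linear([*(W+.0067*d),.046],speed=.06); bot.wait(.2); print('free',force(f0,10))
S=np.array([.6414,.0902]); p=S-.02*d
bot.move_linear([*(W+.0067*d),.10],speed=.15)
bot.move_linear([*p,.13],speed=.25); bot.wait(.1)
print(pad('fin.png'),bot.read_clock())
im=cv2.imread('pics/fin.png'); cv2.imwrite('pics/finz.png',cv2.resize(im[0:270,180:390],None,fx=2.2,fy=2.2,interpolation=cv2.INTER_CUBIC))
```

```text
free (np.float64(-0.09370869250537751), np.float64(0.3596353233489376))
[(203, 30.0)] 42.975
```

View pics/finz.png

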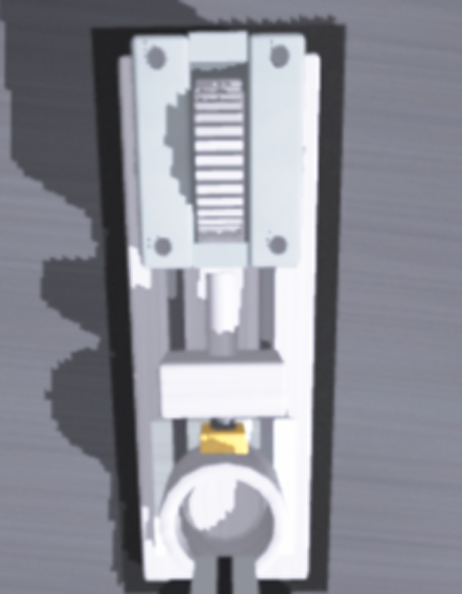

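Run:
```python
from h import *
print(bot.read_clock()); bot.close_job()
```

```text
42.975
the job is handed in; nothing more can be done
```

The smallest tall bush is seated on the spigot and released. The jaw is rolled up to roughly 10 N on it. The job was handed in at 43 s of the 72 allowed.

**Seating:** The bush met the seat at TCP z = −7.4 mm, against −7.5 mm predicted for fully seated. The last wrist picture shows it upright on the spigot with the brass pad against it. A circle fit to check the seated position failed because it was white on white. The seating therefore rests on the insertion depth and that picture.

**Rolling the wheel:** I used four light strokes with about 5–9 N of press. The sideways force at the fingertip was about 1 N while the jaw ran free, and I stopped when it reached 3.7 N at rest. That corresponds to about 10 N at the pad. The force zero had not drifted (within 0.4 N) once the finger lifted off.

**What failed or disagreed:**
- **First grasp missed:** The pads closed above the bush's rim with about 3.6 N of upward force, and it did not visibly move. A bench touch showed the real fingertips sit 30 mm behind the stated TCP. All later heights allow for that.
- **Force rise was gradual:** It came on over more rim travel than the pad stiffness predicts. From distance alone, the pad force could be as high as about 17 N, still under the 20 N limit. I relied on the force reading.
- **Jaw travel per stroke:** The camera's rough tracking of the pad showed 2.2 mm over one stroke, where about 4 mm was expected. The pad was partly hidden, so I gave this little weight.

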